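# Load the last covered loaf tin and shut the bake oven

### The arm

A 6-joint arm with a two-finger parallel gripper is mounted at the origin on a cart in front of the work surface, level with it; the furniture and walls round the work are solid. World frame = base frame: x ahead of the robot, y to its left, z up, the work surface at z = 0. Lengths are in m, angles in rad, forces in N, time in s.
With the tool pointing down it reaches from about 0.3 to 0.85 m from the base axis. Payload 4.2 kg.
Tool frame: the origin (TCP) lies at the very end of the fingers, on their centre line; the grasp point (between the pads) lies hold_point_z behind it (hold_point_z is the distance from the TCP to the grasp point, in m); z points along the fingers, y is the line along which they close (so a half turn about z gives the same grasp; the last joint's range is limited). The gripper opens to 91 mm and grips with 3 to 60 N. Pads are 32 mm wide; open, the fingers measure 118 mm over their backs; the gripper's body (76 mm by 178 mm) begins 60 mm behind the grasp point.
Start: joints at [1.082, 0.32, 1.565, -0, 1.257, -0.02], TCP at [0.26, 0.513, 0.214] pointing down, gripper open.
Joint ranges: [-3.11, 3.11], [-0.84, 2.01], [0.21, 2.61], [-1.34, 4.49], [0.05, 2.63], [-2.56, 2.56]. Speed limits (rad/s): [2.57, 2.57, 3.14, 3.14, 3.14, 3.14].

### API

Orientations are given as a unit quaternion [x, y, z, w].
In Python, from station import move_to, servo_line, movej, move_gripper, wait, inverse_kinematics, get_obs, capture, camera_model, IKError, sign_off, masks_of, mark_of, hold_point_z gives the robot as it stands. The module is installed in compiled form; this text tells all that it offers. Calls block until the motion is done:
- move_to(position, orientation): joint-space move of the TCP to a pose.
- servo_line(position, velocity=0.15, rotation=None, threshold=None): straight line of the TCP; rotation=None keeps the orientation; velocity is the mean speed in m/s. With threshold (N) it stops when the force on the tool has changed by that much, and returns True; else False.
- movej(angles): joint-space move.
- move_gripper(opening): finger opening in m; the grip force is fixed at half the most; returns when the fingers have stopped.
- wait(seconds).
- inverse_kinematics(position, orientation): joint angles nearest the present ones, or None.
- get_obs(): the state.
- capture(name): name is "side" or "top" or "wrist"; returns the picture (480x640x3 uint8, red, green, blue); there is no depth.
- camera_model(name): a dict with "camera_matrix" (3x3 intrinsics, pixels), "T" (4x4, takes a point from camera to world coordinates). Camera axes: x right, y down, z forward; pixel columns grow to the right and rows downward; lengths in m; the calibration is good to about 2 mm. A picture is of the moment at which its call begins: read the wrist's pose just before it. camera_model takes no time and is no camera call; for the wrist camera it gives the pose at the moment of the call.
A pose or a line that the arm cannot do raises IKError and nothing moves.
- sign_off(): hands the job in; it is judged then, once.
Trained networks look in the newest picture that a camera, given by its name, has taken for a name from the list of things; names that differ only in an ending like _2 or _b are one class to them, and where a whole thing is asked for, a point or a joint stands for the part that bears it (a point fixed in the world has none). Each returns a list of dicts, best first, with "conf" (0 to 1); they miss things now and then, are a little off and sometimes report something else, mostly with a low value. They report only what shows in the picture. A call takes as long as a camera call.
- masks_of(camera, thing): "region" (480x640 bool, what is visible of it) and "position" ([column, row] in pixels, amid what is visible of it).
- mark_of(camera, thing): "position" ([column, row] in pixels: a listed point, or the origin of a listed thing).
The state is a dict: "t": time; "qpos": joint angles; "qd": joint speeds; "joint_torque": joint torques, N m; "tcp_pos": TCP position; "ee_rot": TCP orientation; "ft_force": force on the tool from outside, world axes, zero at the start; "wrist_torque": the same for the moment, N m; "opening": finger opening in m; "finger_force": force on a finger pad.
Only numpy, scipy, OpenCV 4.12 (cv2) and the standard library are available. Lean on these libraries where they do the work, as an engineer would, in place of code of your own. Each camera call takes 0.05 s, during which the arm holds its last target. There are 200 camera calls.

### The job

Finish loading the bench-top oven: take the covered loaf tin from the table and set it flat in the empty right-hand lane of the pulled-out rack, lined up like the two tins already there, with its lid's red pull tab toward the door. Then slide the rack fully home and swing the oven door shut, without slamming it, until it is held by its catch. Leave the other two tins in their lanes and the kitchen timer where it stands on the oven.

Things in the scene. Friction and masses are not known exactly. Their poses are not given: they have to be found in the camera images.
- tin: the tin to load: covered loaf tin standing on the table, dark ribbed body 144 x 52 x 56 mm (long x wide x high) with a light metal slide lid, 0.32 kg. Origin: middle of its underside; z up, x along its length, the lid's red pull tab at the -x end. Grip it across the 52 mm width
- tin_tab (a point): end of that tin's pull tab (a red lip, 34 mm wide, that stands 15 mm out from the -x end of the tin at 52 mm above its underside)
- tin_left: an equal tin already in the left lane of the rack, its tab toward the door; same origin and axes
- tin_middle: an equal tin already in the middle lane of the rack; same origin and axes
- oven: bench-top bake oven, fixed: light metal case, 250 mm deep, 406 mm wide, 215 mm high, with a control panel of two black knobs right of the mouth. Origin: on the table, in the plane of the front face, middle of the mouth; x points into the oven, y to the left, z up. The mouth is 296 mm wide, from 51 to 185 mm above the table
- free_lane (a point): where the underside's middle of the tin belongs: middle of the empty right-hand lane, on top of the rack wires (62 mm above the table). It moves with the rack and has the oven's axes: the tin's x must point along its +x (tab toward -x). Lanes are 92 mm apart; each lies between two guide wires that rise 7 mm and leave 62 mm clear for the 52 mm wide tin; lengthwise the tin may be 15 mm off
- rack (a joint): how far the wire rack (212 x 274 mm) is pulled out, m: 0 fully home, 0.20 fully out. It slides along the oven's x on stiff runners (about 2 N) and stays where it is left
- rack_front (a point): middle of the outer face of the rack's upturned front lip, 274 mm wide, 50 to 82 mm above the table; push here to slide the rack in. Fully home it lies 4 mm inside the oven's front face
- oven_door (a joint): angle of the oven door, rad: 0 shut and seated, grows as it swings out toward the robot to 1.95. It is stiff and stays where it is left. A sprung roller in the right jamb catches a strike on the door: it resists over the last 0.05 rad (about 5 N at the free edge), then snaps the door to 0 and holds it. The door cannot pass the rack while that is out
- door_hinge (a point): point on the door's upright hinge axis, at the left of the mouth (11 mm before the front face, 164 mm left of its middle), 115 mm above the table
- door_push (a point): point on the outer face of the door, 230 mm from the hinge axis and 25 mm below the door's top edge; it swings with the door. The glazed door is 324 mm wide, 20 mm thick, from 30 to 200 mm above the table; its outer face lies 10 mm out from the hinge axis. An upright black bar handle stands 40 to 48 mm off that face 306 mm from the hinge, 68 to 162 mm above the table
- timer: white and red kitchen timer, 66 mm wide and 46 mm high, standing on the oven's roof

How it is judged:
At the end, for the whole second after the job is handed in: Tin flat on the rack in the right lane (10 mm sideways, tilt 0.06 rad, square within 0.12 rad), tab toward the door, at rest; other two tins still in their lanes (12 mm); rack within 10 mm of home; door within 0.015 rad of shut and held by its catch (y of tin in the frame of free_lane between -0.01 and 0.01 m and z of tin in the frame of free_lane between -0.004 and 0.004 m and angle between tin's own z axis and vertical below 0.06 rad and angle between the x axis of tin and the x axis of free_lane, either way round below 0.12 rad and x of tin_tab in the frame of free_lane below -0.03 m and y of tin_left in the frame of free_lane between 0.172 and 0.196 m and y of tin_middle in the frame of free_lane between 0.08 and 0.104 m and value of joint rack below 0.01 m and value of joint oven_door below 0.015 rad and linear speed of tin below 0.02 m/s); the robot touches nothing.
It fails at once if the door is slammed (it closes faster than 2.5 rad/s) (velocity of joint oven_door below -2.5 rad/s).
It fails at once if one of the tins already loaded is tipped or lifted out (angle between any of tin_left, tin_middle's own z axis and vertical above 0.3 rad or height (world z) of any of tin_left, tin_middle above 0.1 m).
It fails at once if the timer is pushed more than 40 mm (distance of timer from where it was at the start of the episode above 0.04 m).
It also fails if it takes over 72 s, if anything falls off the work surface, if the arm or the gripper's body presses on something with over 40 N, if the wrist force passes 120 N, or if a joint passes its speed limit or range.

## Working session

There is one attempt and no reset: what is moved stays moved. The work goes in short steps, each a Python script; the robot and the scene stay as the last script left them, time stands still between calls to the robot, and variables do not carry over. Pictures are saved under pics/ and viewed, at most 10 in all, crops included, and the job is handed in when it is done.

```bash
mkdir -p pics
cat > h.py <<'E'
import numpy as np, cv2
from station import *
from scipy.spatial.transform import Rotation as R
def ray(cam,px):
    m=camera_model(cam);K=np.array(m["camera_matrix"]);T=np.array(m["T"])
    d=T[:3,:3]@np.linalg.inv(K)@np.array([px[0],px[1],1.]);return T[:3,3],d
def onz(cam,px,z):
    o,d=ray(cam,px);return o+d*(z-o[2])/d[2]
def proj(cam,p):
    m=camera_model(cam);K=np.array(m["camera_matrix"]);T=np.array(m["T"])
    q=K@(T[:3,:3].T@(np.array(p)-T[:3,3]));return q[:2]/q[2]
def tri(a,pa,b,pb):
    A=[];B=[]
    for c,p in((a,pa),(b,pb)):
        o,d=ray(c,p);d/=np.linalg.norm(d);P=np.eye(3)-np.outer(d,d);A.append(P);B.append(P@o)
    return np.linalg.lstsq(np.vstack(A),np.hstack(B),rcond=None)[0]
def save(n,im): cv2.imwrite("pics/%s.png"%n,im[:,:,::-1])
E
python3 - <<'E'
from h import *
np.set_printoptions(precision=3,suppress=True)
for c in("top","side","wrist"): save(c+"0",capture(c)); print(c,np.array(camera_model(c)["T"])[:3])
print(hold_point_z,get_obs())
for n in["tin","tin_tab","tin_left","tin_middle","oven","free_lane","rack_front","door_hinge","door_push","timer"]:
    r={}
    for c in("top","side"):
        m=mark_of(c,n)
        r[c]=[(np.round(x["position"],1).tolist(),round(x["conf"],2)) for x in m[:2]]
    print(n,r)
    if r["top"] and r["side"]: print("   tri",tri("top",r["top"][0][0],"side",r["side"][0][0]))
E
```

```text
top [[-0.025 -0.97   0.241  0.333]
 [-1.     0.023 -0.012 -0.084]
 [ 0.006 -0.241 -0.971  1.218]]
side [[-0.717 -0.605  0.346  0.28 ]
 [-0.697  0.631 -0.34   0.209]
 [-0.012 -0.485 -0.874  0.972]]
wrist [[ 0.451  0.867  0.215  0.199]
 [ 0.893 -0.437 -0.111  0.544]
 [-0.002  0.242 -0.97   0.384]]
0.0188 {'t': 0.15, 'qpos': array([ 1.082,  0.32 ,  1.565,  0.   ,  1.257, -0.02 ]), 'qd': array([ 0.   , -0.001, -0.003,  0.001, -0.   ,  0.001]), 'joint_torque': array([ -0.   , -41.277, -23.215,   0.073,   0.043,  -0.   ]), 'tcp_pos': array([0.26 , 0.513, 0.213]), 'ee_rot': array([ 0.232,  0.973, -0.001, -0.   ]), 'ft_force': array([0.015, 0.209, 0.636]), 'wrist_torque': array([-0.011, -0.036,  0.039]), 'finger_force': 0.0, 'opening': 0.09108715356191012}
tin {'top': [([404.7, 287.9], 0.69)], 'side': [([413.8, 249.2], 0.82)]}
   tri [ 0.477 -0.306  0.025]
tin_tab {'top': [([405.2, 253.3], 0.69)], 'side': [([389.7, 219.6], 0.91)]}
   tri [ 0.559 -0.307  0.065]
tin_left {'top': [([238.9, 247.4], 0.59)], 'side': [([240.7, 344.6], 0.83)]}
   tri [0.591 0.122 0.041]
tin_middle {'top': [([275.4, 252.5], 0.85)], 'side': [([273.3, 314.2], 0.89), ([410.7, 250.7], 0.26)]}
   tri [0.581 0.03  0.048]
oven {'top': [([277.7, 226.8], 0.59)], 'side': [([256.1, 298.5], 0.74)]}
   tri [0.656 0.025 0.006]
free_lane {'top': [([307.6, 249.3], 0.84)], 'side': [([309.1, 284.5], 0.76), ([229.1, 446.0], 0.41)]}
   tri [ 0.572 -0.058  0.082]
rack_front {'top': [([268.6, 292.8], 0.76)], 'side': [([311.5, 354.0], 0.57), ([414.7, 250.6], 0.34)]}
   tri [0.467 0.041 0.072]
door_hinge {'top': [([206.1, 216.8], 0.61)], 'side': [([183.2, 334.6], 0.84)]}
   tri [0.656 0.192 0.121]
door_push {'top': [([167.1, 306.3], 0.57)], 'side': [([228.8, 446.2], 0.76)]}
   tri [0.433 0.255 0.185]
timer {'top': [([350.3, 171.2], 0.85)], 'side': [([282.6, 175.2], 0.71)]}
   tri [ 0.74  -0.162  0.2  ]
```

View pics/top0.png

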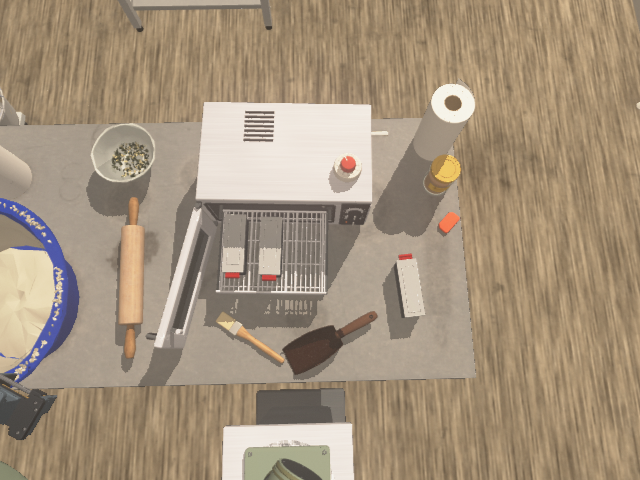

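View pics/side0.png

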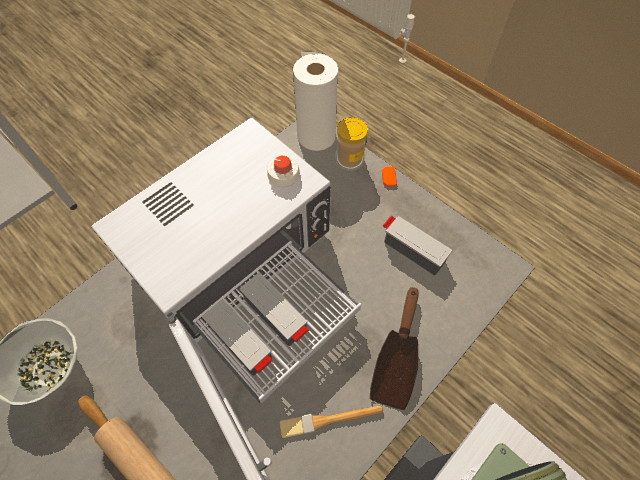

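The top view shows the tin at about (410,285) with its tab (405,257) on the far side, so the tin needs a half turn. The right lane is empty at about (308,250), and the door stands open to the left. The side view agrees. Next I'll take close-ups with the wrist camera over the lane and over the tin.

```bash
cat >> h.py <<'E'
np.set_printoptions(precision=4,suppress=True)
def Q(yaw,tilt=0.):
    """tool down with tool x at world yaw; tilt about tool y so that the tip leads away from tool x"""
    x=np.array([np.cos(yaw),np.sin(yaw),0]);z=np.array([0,0,-1.]);y=np.cross(z,x)
    M=np.c_[x,y,z]@R.from_euler("y",-tilt).as_matrix()
    return R.from_matrix(M).as_quat()
E
python3 - <<'E'
from h import *
o=get_obs();servo_line([0.26,0.513,0.40],0.3)
move_to([0.50,-0.06,0.36],Q(np.pi))
wait(.2)
save("lane1",capture("wrist"))
for n in["tin_middle","free_lane","rack_front","tin_left"]:
    for x in mark_of("wrist",n)[:2]: print(n,x["position"],x["conf"],onz("wrist",x["position"],.070 if n=="rack_front" else .062))
print(get_obs()["qpos"])
move_to([0.477,-0.306,0.30],Q(0.05))
wait(.2)
save("tin1",capture("wrist"))
for n in["tin","tin_tab"]:
    for x in mark_of("wrist",n)[:2]: print(n,x["position"],x["conf"],onz("wrist",x["position"],.052 if n=="tin_tab" else 0))
m=masks_of("wrist","tin")[0];print(m["conf"])
np.save("tinmask.npy",m["region"])
print(get_obs()["qpos"],get_obs()["t"],camera_model("wrist"))
E
```

```text
tin_middle [378.2, 268.3] 0.58 [0.5826 0.0276 0.062 ]
free_lane [316.0, 264.3] 0.89 [ 0.5767 -0.0636  0.062 ]
rack_front [389.7, 189.9] 0.89 [0.4684 0.0365 0.07  ]
tin_left [442.9, 272.9] 0.67 [0.5895 0.1226 0.062 ]
tin_left [369.5, 302.9] 0.25 [0.6371 0.0167 0.062 ]
[-0.142   0.1472  1.4352  0.      1.5592 -1.7131]
tin [325.2, 211.1] 0.75 [ 0.4772 -0.3151  0.    ]
tin_tab [326.0, 151.9] 0.79 [ 0.5561 -0.3106  0.052 ]
0.64
[-0.5905  0.2662  1.4261 -0.      1.4492  0.9301] 7.2417 {'camera_matrix': array([[335.6696,   0.    , 318.7644],
       [  0.    , 335.6696, 245.5449],
       [  0.    ,   0.    ,   1.    ]]), 'T': array([[ 0.0516, -0.9687, -0.2428,  0.5446],
       [-0.9987, -0.0499, -0.0132, -0.3022],
       [ 0.0007,  0.2431, -0.97  ,  0.4707],
       [ 0.    ,  0.    ,  0.    ,  1.    ]])}
```

View pics/lane1.png

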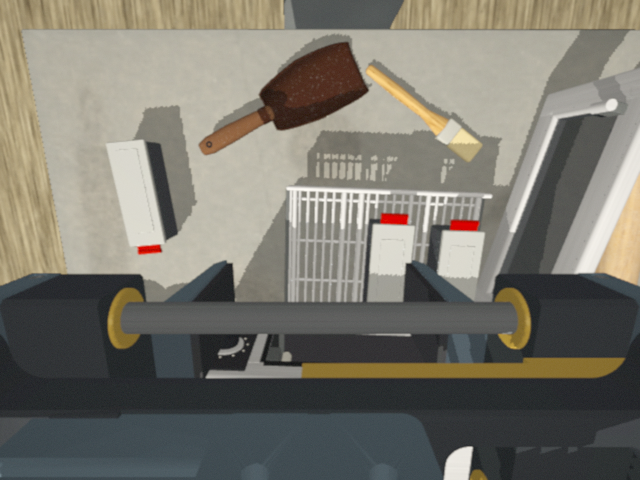

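View pics/tin1.png

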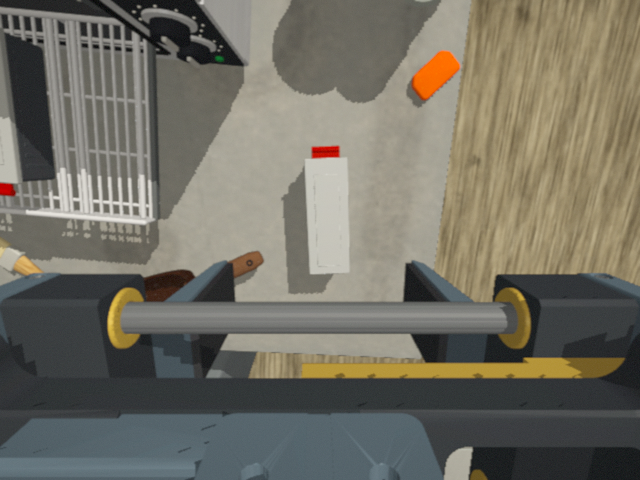

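The lane image shows the rack lip from (288,188) to (490,196), with the empty lane at about (316,264). The tin image shows the lid from about (306,158) to (349,272), with the red tab at (326,152). Next I'll work out both yaws from edges.

Run:
```python
from h import *
im=cv2.imread("pics/tin1.png");m=np.load("tinmask.npy")
hsv=cv2.cvtColor(im,cv2.COLOR_BGR2HSV)
m=cv2.dilate(m.astype(np.uint8),np.ones((5,5)))
lid=((hsv[...,1]<40)&(hsv[...,2]>195)&(m>0)).astype(np.uint8)
lid=cv2.morphologyEx(lid,cv2.MORPH_OPEN,np.ones((5,5)))
ys,xs=np.nonzero(lid);print(len(xs),xs.min(),xs.max(),ys.min(),ys.max())
P=np.array([onz("wrist",p,.056)[:2] for p in np.c_[xs,ys]])
(c,s,a)=cv2.minAreaRect((P*1000).astype(np.float32));print("lid",c,s,a)
red=((hsv[...,1]>180)&(hsv[...,2]>120)&((hsv[...,0]<6)|(hsv[...,0]>174))&(m>0))
ys,xs=np.nonzero(red);T=np.array([onz("wrist",p,.052)[:2] for p in np.c_[xs,ys]]);print("tab mean",T.mean(0),T.max(0))
# rack lip yaw, top view & side view
top=cv2.imread("pics/top0.png")
def edge(name,cam,p,q,z):
    pts=[];img=cv2.cvtColor(cv2.imread(name),cv2.COLOR_BGR2GRAY).astype(float)
    img=cv2.GaussianBlur(img,(3,3),0)
    p=np.array(p,float);q=np.array(q,float);d=(q-p)/np.linalg.norm(q-p);n=np.array([-d[1],d[0]])
    for t in np.linspace(0.03,.97,60):
        b=p+t*(q-p);k=np.arange(-6,6.1,.25);S=b+k[:,None]*n
        v=cv2.remap(img,S[:,0].astype(np.float32)[None],S[:,1].astype(np.float32)[None],1)[0]
        g=np.abs(np.gradient(v));pts.append(S[g.argmax()])
    W=np.array([onz(cam,x,z)[:2] for x in pts])
    l=cv2.fitLine((W*1000).astype(np.float32),cv2.DIST_HUBER,0,.01,.01).ravel()
    return np.arctan2(l[1],l[0]),l[2:]
print("roof front",edge("pics/top0.png","top",(198,199),(371,203),.215))
print("roof back",edge("pics/top0.png","top",(206,102),(371,106),.215))
print("lip",edge("pics/top0.png","top",(217,292),(326,293),.082))
print("roof front side",edge("pics/side0.png","side",(170,313),(329,185),.215))
for a,b in(((288,187),(490,195)),): print("lane lip? need lane pose")
for n,px,z in(("L",(216,292),.082),("R",(326.5,293),.082)): print(n,onz("top",px,z))
```

```text
3986 306 348 158 271Traceback (most recent call last):
  File "<stdin>", line 8, in <module>
  File "h.py", line 8, in onz
    o,d=ray(cam,px);return o+d*(z-o[2])/d[2]
        ~~~^^^^^^^^
  File "h.py", line 5, in ray
    m=camera_model(cam);K=np.array(m["camera_matrix"]);T=np.array(m["T"])
ValueError: time passes only in moves, steps and waits
```

```bash
cat >> h.py <<'E'
def rayM(m,px):
    K=np.array(m["camera_matrix"]);T=np.array(m["T"])
    d=np.c_[np.array(px,float).reshape(-1,2),np.ones(len(np.array(px).reshape(-1,2)))]@np.linalg.inv(K).T@T[:3,:3].T
    return T[:3,3],d
def onzM(m,px,z):
    o,d=rayM(m,px);return o+d*((z-o[2])/d[:,2])[:,None]
def edge(name,m,p,q,z,w=6):
    img=cv2.GaussianBlur(cv2.cvtColor(cv2.imread(name),cv2.COLOR_BGR2GRAY).astype(np.float32),(3,3),0)
    p=np.array(p,float);q=np.array(q,float);d=(q-p)/np.linalg.norm(q-p);n=np.array([-d[1],d[0]]);pts=[]
    for t in np.linspace(0.03,.97,60):
        S=(p+t*(q-p)+np.arange(-w,w+.1,.25)[:,None]*n).astype(np.float32)
        v=cv2.remap(img,S[None,:,0].copy(),S[None,:,1].copy(),1)[0]
        pts.append(S[np.abs(np.gradient(v)).argmax()])
    l=cv2.fitLine((onzM(m,pts,z)[:,:2]*1000).astype(np.float32),cv2.DIST_HUBER,0,.01,.01).ravel()
    return np.arctan2(l[1],l[0]),l[2:]
E
python3 - <<'E'
from h import *
im=cv2.imread("pics/tin1.png");m=np.load("tinmask.npy")
W=camera_model("wrist");Tp=camera_model("top");Sd=camera_model("side")
hsv=cv2.cvtColor(im,cv2.COLOR_BGR2HSV)
m=cv2.dilate(m.astype(np.uint8),np.ones((5,5)))
lid=((hsv[...,1]<40)&(hsv[...,2]>195)&(m>0)).astype(np.uint8)
lid=cv2.morphologyEx(lid,cv2.MORPH_OPEN,np.ones((5,5)))
ys,xs=np.nonzero(lid)
print("lid",cv2.minAreaRect((onzM(W,np.c_[xs,ys],.056)[:,:2]*1000).astype(np.float32)))
red=((hsv[...,1]>180)&(hsv[...,2]>120)&((hsv[...,0]<6)|(hsv[...,0]>174))&(m>0))
ys,xs=np.nonzero(red);T=onzM(W,np.c_[xs,ys],.052);print("tab mean",T.mean(0),T.max(0))
print("roof front",edge("pics/top0.png",Tp,(198,199),(371,203),.215))
print("roof back",edge("pics/top0.png",Tp,(206,102),(371,106),.215))
print("lip",edge("pics/top0.png",Tp,(217,292),(326,293),.082))
print("roof front side",edge("pics/side0.png",Sd,(170,313),(329,185),.215))
print(onzM(Tp,[(216,292),(326.5,293),(198,199),(371,203)],.082))
print(onzM(Tp,[(198,199),(371,203)],.215))
print("rackright wrist",edge("pics/tin1.png",W,(157,15),(157,216),.065,4))
E
```

```text
lid ((477.8156433105469, -317.3122863769531), (142.87692260742188, 49.44073486328125), 5.228457450866699)
tab mean [ 0.5564 -0.3094  0.052 ] [ 0.5636 -0.2936  0.052 ]
roof front (np.float32(1.5280384), array([663.384,  -6.847], dtype=float32))
roof back (np.float32(1.532022), array([910.0554, -19.2789], dtype=float32))
lip (np.float32(1.5347095), array([468.8271,  33.8967], dtype=float32))
roof front side (np.float32(1.5325552), array([663.0949,   1.4104], dtype=float32))
[[ 0.4732  0.1702  0.082 ]
 [ 0.4642 -0.1018  0.082 ]
 [ 0.715   0.2242  0.082 ]
 [ 0.6939 -0.223   0.082 ]]
[[ 0.6703  0.1881  0.215 ]
 [ 0.6517 -0.2068  0.215 ]]
rackright wrist (np.float32(-0.05116129), array([ 572.5909, -116.2763], dtype=float32))
```

Run:
```python
from h import *
import pickle
move_to([0.47,-0.058,0.25],Q(-.04)); wait(.2)
W=camera_model("wrist");pickle.dump(W,open("W2.pkl","wb"))
im=capture("wrist");save("lane2",im)
for n in["tin_middle","free_lane","rack_front"]:
    for x in mark_of("wrist",n)[:1]: print(n,x["position"],x["conf"],onzM(W,x["position"],.070 if n=="rack_front" else .062))
print(W["T"],get_obs()["t"])
save("lane2c",cv2.resize(im[100:280,160:480],None,fx=2.5,fy=2.5,interpolation=cv2.INTER_CUBIC))
```

```text
tin_middle [223.3, 123.1] 0.85 [[0.5795 0.0328 0.062 ]]
free_lane [316.1, 120.3] 0.88 [[ 0.5784 -0.0609  0.062 ]]
rack_front [233.6, 232.0] 0.85 [[0.4688 0.0317 0.07  ]]
[[-0.0402 -0.9693 -0.2425  0.5379]
 [-0.9992  0.0393  0.0088 -0.0616]
 [ 0.001   0.2426 -0.9701  0.4209]
 [ 0.      0.      0.      1.    ]] 8.6333
```

View pics/lane2.png

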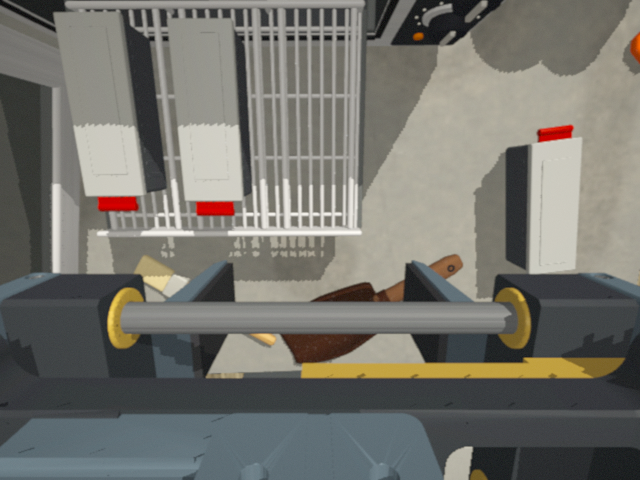

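The wrist view shows the middle tin's lid at columns 170 to 245, the empty lane between columns 250 and 360, and the lip's right end at (361,233). I'll zoom in on the lane for the guide wires.

Run:
```python
from h import *
import pickle
W=pickle.load(open("W2.pkl","rb"))
im=cv2.imread("pics/lane2.png")
cv2.imwrite("pics/crop2.png",cv2.resize(im[0:240,230:380],None,fx=5,fy=2.5,interpolation=cv2.INTER_CUBIC))
print("lipends",onzM(W,[(95,232),(361,233)],.082))
print("midlid",onzM(W,[(170,19),(228,16),(183,200),(242,200)],.118))
# along-lane column averages, in a grid of oven-aligned coords at z=.069
yaw=-.04;u=np.array([np.cos(yaw),np.sin(yaw)]);v=np.array([-u[1],u[0]])
K=np.array(W["camera_matrix"]);T=np.array(W["T"])
for z in(.069,.062):
    ss=np.arange(-.06,.06,.001);prof=[]
    for yaw in (-.03,-.04,-.05,-.06):
        u=np.array([np.cos(yaw),np.sin(yaw)]);v=np.array([-u[1],u[0]])
        a=np.linspace(-.06,.06,100)
        P=np.array([.572,-.062])+ss[:,None,None]*v+a[None,:,None]*u
        P=np.concatenate([P,np.full(P.shape[:2]+(1,),z)],2)
        q=(P-T[:3,3])@T[:3,:3]@K.T;q=(q[...,:2]/q[...,2:]).astype(np.float32)
        g=cv2.remap(cv2.cvtColor(im,cv2.COLOR_BGR2GRAY).astype(np.float32),q[...,0],q[...,1],1).mean(1)
        print(z,yaw,"std",g.std().round(2),"peaks",[(round(ss[i]*1000),round(g[i])) for i in range(1,len(g)-1) if g[i]>g[i-1] and g[i]>=g[i+1] and g[i]>g.mean()])
```

```text
lipends [[ 0.4769  0.1711  0.082 ]
 [ 0.4648 -0.1026  0.082 ]]
midlid [[0.6526 0.0519 0.118 ]
 [0.6529 0.0056 0.118 ]
 [0.5093 0.0614 0.118 ]
 [0.5072 0.0084 0.118 ]]
0.069 -0.03 std 22.43 peaks [(-39, 166), (-34, 174), (-27, 164), (-16, 166), (-4, 168), (8, 166), (19, 164), (34, 174), (43, 166), (58, 174)]
0.069 -0.04 std 22.44 peaks [(-39, 166), (-34, 174), (-27, 165), (-16, 166), (-4, 167), (8, 166), (19, 164), (34, 174), (43, 166), (58, 173)]
0.069 -0.05 std 21.67 peaks [(-39, 164), (-34, 173), (-27, 163), (-16, 163), (-4, 166), (8, 163), (20, 162), (34, 173), (43, 164), (58, 172)]
0.069 -0.06 std 20.32 peaks [(-39, 160), (-34, 171), (-27, 159), (-16, 158), (-4, 160), (8, 159), (19, 158), (34, 170), (43, 159), (58, 169)]
0.062 -0.03 std 22.29 peaks [(-40, 166), (-35, 173), (-28, 165), (-16, 167), (-4, 167), (8, 167), (20, 166), (34, 173), (44, 166)]
0.062 -0.04 std 22.29 peaks [(-40, 166), (-35, 173), (-28, 166), (-16, 167), (-4, 167), (8, 167), (20, 166), (35, 173), (44, 166)]
0.062 -0.05 std 21.57 peaks [(-40, 164), (-35, 172), (-28, 164), (-16, 164), (-4, 166), (8, 163), (20, 164), (35, 171), (44, 163)]
0.062 -0.06 std 20.3 peaks [(-39, 160), (-35, 170), (-28, 160), (-16, 159), (-4, 161), (8, 159), (20, 160), (34, 170), (44, 159)]
```

View pics/crop2.png

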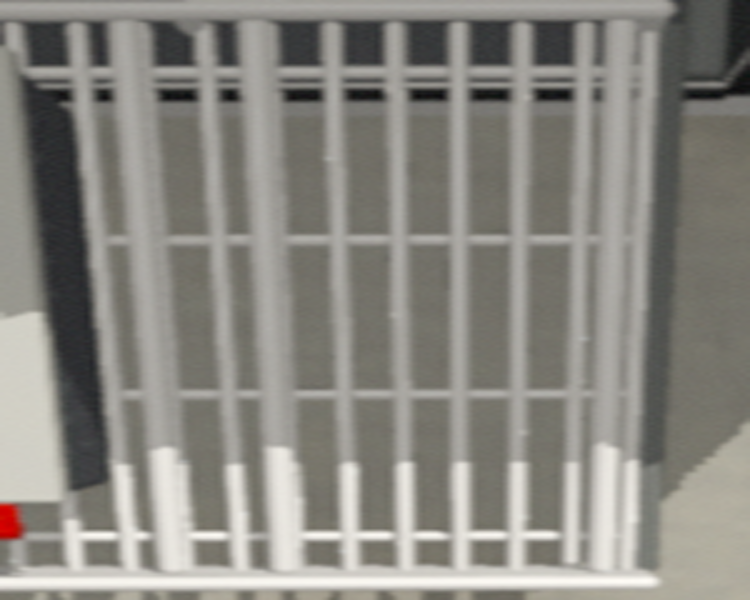

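The guide wires sit symmetrically at ±34 mm around (0.572, -0.062), with yaw about -0.037. The tin is at (0.478, -0.317) with its tab direction at +0.093. I'll grasp it, turn it and lower it over the lane, then check before letting go.

Run:
```python
from h import *
g=Q(.093);p=Q(np.pi-.037)
print([inverse_kinematics([.575,-.062,z],p) for z in(.28,.08)])
move_to([.4775,-.3165,.12],g)
servo_line([.4775,-.3165,.016],.12)
move_gripper(.03);o=get_obs();print(o["opening"],o["finger_force"],o["t"])
servo_line([.4775,-.3165,.28],.25)
move_to([.575,-.062,.28],p)
wait(.3);o=get_obs();print(o["opening"],o["tcp_pos"],o["qpos"],o["t"])
servo_line([.575,-.062,.105],.2)
wait(.2);save("hold",capture("top"));save("holdw",capture("wrist"))
print(get_obs()["tcp_pos"],[ (x["position"],x["conf"]) for x in mark_of("wrist","tin_tab")])
```

```text
[array([-0.1273,  0.2924,  1.4385, -0.    ,  1.4108, -1.6611]), array([-0.1273,  0.4389,  1.7443, -0.    ,  0.9584, -1.6611])]
0.05200383586082636 29.99425560235977 11.45
0.05187160635153303 [ 0.575  -0.0622  0.28  ] [-0.1276  0.2923  1.4385  0.      1.4108 -1.661 ] 15.125
[ 0.5754 -0.0621  0.1058] [([320.9, 121.0], 0.7)]
```

View pics/holdw.png

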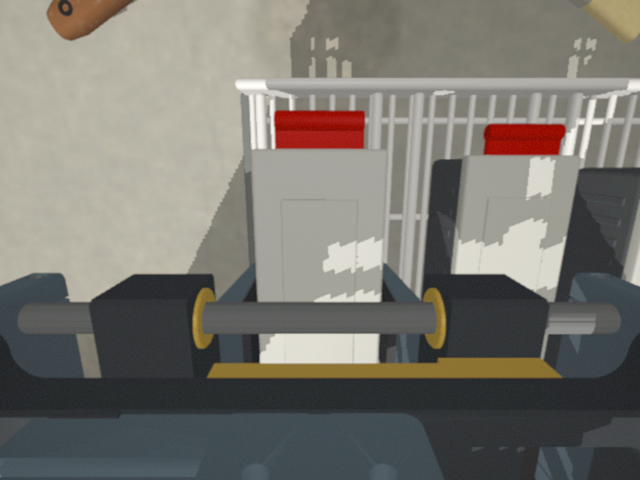

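The wrist view shows the held tin centred between the guide wires, at columns 258 and 378 near the lip. Its red tab (320,121) points toward the door, so I'll lower and release.

Run:
```python
from h import *
hit=servo_line([.575,-.062,.074],.04,threshold=6);o=get_obs();print(hit,o["tcp_pos"],o["ft_force"])
move_gripper(.075);wait(.2)
servo_line([.575,-.062,.20],.2)
p=[.46,-.06,.30]
servo_line(p,.3);wait(.1)
W=camera_model("wrist");im=capture("wrist")
save("placed",im)
Tt=camera_model("top");capture("top")
for c,M in(("wrist",W),("top",Tt)):
  for n in("tin","tin_tab","tin_middle","tin_left"):
    for x in mark_of(c,n)[:1]: print(c,n,x["conf"],x["position"],onzM(M,x["position"],.114 if n=="tin_tab" else .062))
print(get_obs()["t"])
yaw=-.04
for tilt in(.5,.7,.9):
  for yw,s in((np.pi-.04,1),(-.04,-1)):
    print(tilt,yw,[inverse_kinematics([x,.034-.04*(x-.469),.066],Q(yw,s*tilt)) for x in(.45,.66)])
z=R.from_quat(Q(np.pi,.7)).as_matrix();print(z)
```

```text
True [ 0.5747 -0.062   0.0779] [ 0.4919 -0.7603  4.294 ]
wrist tin 0.98 [318.4, 306.4] [[ 0.573  -0.0641  0.062 ]]
wrist tin_tab 0.59 [322.1, 254.3] [[ 0.4889 -0.057   0.114 ]]
wrist tin_middle 0.69 [390.3, 309.0] [[0.58   0.0296 0.062 ]]
wrist tin_left 0.95 [461.3, 311.8] [[0.5872 0.1226 0.062 ]]
top tin_tab 0.49 [349.2, 165.1] [[ 0.7869 -0.1682  0.114 ]]
top tin_left 0.64 [239.7, 247.5] [[0.5884 0.1175 0.062 ]]
19.9167
0.5 3.101592653589793 [array([ 0.1021,  0.15  ,  2.4226, -0.7493,  0.0999, -0.6991]), array([ 0.0426,  0.4084,  1.9853, -0.1591,  0.2524, -1.3441])]
0.5 -0.04 [array([ 0.1021,  0.15  ,  2.4226, -0.7493,  0.0999,  2.4425]), array([ 0.0426,  0.4084,  1.9853, -0.1591,  0.2524,  1.7975])]
0.7 3.101592653589793 [array([0.1351, 0.1913, 2.5857, 3.479 , 0.3459, 1.3866]), array([0.0529, 0.4077, 2.1454, 3.6428, 0.1247, 1.144 ])]
0.7 -0.04 [array([ 0.1351,  0.1913,  2.5857,  3.479 ,  0.3459, -1.755 ]), array([ 0.0529,  0.4077,  2.1454,  3.6428,  0.1247, -1.9976])]
0.9 3.101592653589793 [None, array([0.0637, 0.4622, 2.2902, 3.3073, 0.514 , 1.4908])]
0.9 -0.04 [None, array([ 0.0637,  0.4622,  2.2902,  3.3073,  0.514 , -1.6508])]
[[-0.7648  0.      0.6442]
 [ 0.      1.     -0.    ]
 [-0.6442  0.     -0.7648]]
```

View pics/placed.png

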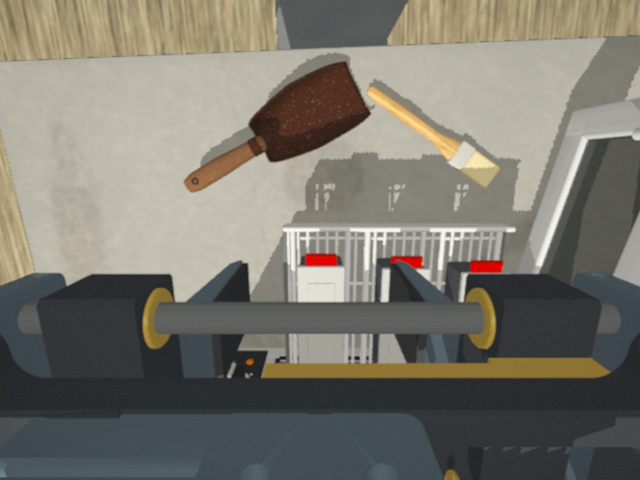

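The tin sits squarely in the lane with its tab (321,260) toward the door. Its mark is at (0.573, -0.064) against the lane's (0.572, -0.062), and the neighbours haven't moved. Next is the rack push with a tilted tool, so I'll check joint solutions for the rack and the door first.

```bash
cat >> h.py <<'E'
H=np.array([.6622,.1955])   # hinge guess: front mid + (-.011,.164) in oven axes
def door(th,r,off,yaw=-.038):
    """point r along the door, off outward of hinge plane; returns xy and outward normal yaw"""
    a=yaw-np.pi/2-th;d=np.array([np.cos(a),np.sin(a)]);n=np.array([d[1],-d[0]])
    return H+r*d+off*n,np.arctan2(n[1],n[0])
E
python3 - <<'E'
from h import *
front=np.array([.4688,.034])+.196*np.array([np.cos(.038),-np.sin(.038)])
u=np.array([np.cos(.038),-np.sin(.038)]);v=np.array([-u[1],u[0]])
print("front",front,"hinge",front-.011*u+.164*v)
for tilt in(.3,.35,.4):
  for yw in(np.pi-.04,np.pi+.06):
    print(tilt,round(yw,2),[inverse_kinematics([x,.034-.04*(x-.469),.064],Q(yw,tilt)) for x in(.43,.54,.66)])
for n in("door_push","door_hinge","oven_door"):
  for c in("top","side"):
    for x in mark_of(c,n)[:1]: print(n,c,x["position"],x["conf"],onzM(camera_model(c),x["position"],.115 if n=="door_hinge" else .175))
for th in np.linspace(1.95,0,6):
    p,n=door(th,.23,.05);q=inverse_kinematics([*p,.155],Q(n));print(round(th,2),p,round(n,2),q)
E
```

```text
front [0.6647 0.0266] hinge [0.6599 0.1909]
0.3 3.1 [array([ 0.0844,  0.1542,  2.3087, -0.0984,  0.3825, -1.3606]), array([ 0.0535,  0.2998,  2.087 , -0.0626,  0.4568, -1.4253]), array([ 0.0335,  0.4526,  1.8179, -0.0401,  0.5722, -1.4668])]
0.3 3.2 [array([ 0.0546,  0.1529,  2.3105,  0.0043,  0.3782, -1.5799]), array([ 0.0311,  0.2991,  2.0882,  0.0195,  0.4545, -1.6159]), array([ 0.0159,  0.4522,  1.8188,  0.0241,  0.5711, -1.6332])]
0.35 3.1 [array([ 0.0906,  0.143 ,  2.3466, -0.1479,  0.3079, -1.307 ]), array([ 0.057 ,  0.2881,  2.1269, -0.0897,  0.3796, -1.3963]), array([ 0.0357,  0.4391,  1.8609, -0.0548,  0.4931, -1.4514])]
0.35 3.2 [array([ 0.0543,  0.1414,  2.3488,  0.0065,  0.3015, -1.5823]), array([ 0.03  ,  0.2872,  2.1283,  0.028 ,  0.3764, -1.625 ]), array([ 0.0146,  0.4386,  1.8619,  0.033 ,  0.4917, -1.6425])]
0.4 3.1 [array([ 0.0973,  0.1346,  2.3849, -0.2345,  0.2315, -1.2158]), array([ 0.0607,  0.2786,  2.1668, -0.1326,  0.3005, -1.3513]), array([ 0.0379,  0.4276,  1.9035, -0.0757,  0.4126, -1.4297])]
0.4 3.2 [array([ 0.0541,  0.1327,  2.3875,  0.0106,  0.2214, -1.5866]), array([ 0.0288,  0.2776,  2.1685,  0.0416,  0.2959, -1.6393]), array([ 0.0133,  0.427 ,  1.9047,  0.0456,  0.4107, -1.6557])]
door_push top [166.1, 300.4] 0.69 [[0.4456 0.2608 0.175 ]]
door_push side [228.8, 446.2] 0.76 [[0.4356 0.2562 0.175 ]]
door_hinge top [206.4, 215.8] 0.6 [[0.6594 0.1926 0.115 ]]
door_hinge side [183.2, 334.6] 0.84 [[0.659  0.1922 0.115 ]]Traceback (most recent call last):
  File "<stdin>", line 10, in <module>
ValueError: it knows: door_hinge, door_push, free_lane, oven, rack_front, timer, tin, tin_left, tin_middle, tin_tab
```

```bash
sed -i 's/^H=.*/H=np.array([.6597,.1915])/' h.py
python3 - <<'E'
from h import *
u=np.array([np.cos(.038),-np.sin(.038)]);L=np.array([.4688,.034]);q=Q(np.pi-.01,.37)
P=lambda s,z=.064:[*(L+s*u),z]
move_gripper(0.0)
move_to(P(-.05,.16),q); servo_line(P(-.05),.2)
o=get_obs();print(o["tcp_pos"],o["ft_force"],o["t"])
print(servo_line(P(.165),.09,threshold=14),get_obs()["tcp_pos"],get_obs()["ft_force"])
print(servo_line(P(.195),.03,threshold=10),get_obs()["tcp_pos"],get_obs()["ft_force"],get_obs()["t"])
save("push",capture("top"));save("push_s",capture("side"))
for c in("top","side"):
  for x in mark_of(c,"rack_front")[:1]:print(c,x["position"],x["conf"],onzM(camera_model(c),x["position"],.070))
E
```

```text
[0.421  0.0357 0.0649] [ 0.3114  0.0851 -0.1033] 22.7167
False [0.6334 0.0278 0.064 ] [-1.1225  0.02   -1.9426]
True [0.6505 0.027  0.0627] [-1.3163 -0.314   1.2576] 25.925
top [272.9, 216.8] 0.79 [[0.6661 0.0318 0.07  ]]
side [248.2, 283.7] 0.73 [[0.6677 0.0259 0.07  ]]
```

Run:
```python
from h import *
u=np.array([np.cos(.038),-np.sin(.038)]);L=np.array([.4688,.034])
P=lambda s,z=.064:[*(L+s*u),z]
print(servo_line(P(.195),.03,threshold=18),get_obs()["tcp_pos"],get_obs()["ft_force"])
print(get_obs()["t"])
servo_line(P(.10),.25); servo_line(P(.0,.30),.3)
q=Q(1.2)
p,n=door(1.776,.23,.075)
print(p,n,inverse_kinematics([*p,.155],Q(n)),inverse_kinematics([*p,.30],Q(n)))
save("home",capture("wrist"));save("home_s",capture("side"));capture("top")
for c in("top","side"):
 for nm in("rack_front","door_push"):
  for x in mark_of(c,nm)[:1]:print(c,nm,x["position"],x["conf"],onzM(camera_model(c),x["position"],.070 if nm[0]=="r" else .175))
for th in np.linspace(1.776,0,6):
    p,n=door(th,.23,.03);print(round(th,2),p,round(n,2),inverse_kinematics([*p,.155],Q(n)))
```

```text
True [0.6504 0.0268 0.0605] [-2.2198  1.0196  0.1618]
26.4667
[0.4545 0.3197] 1.3275926535897933 [ 0.5923  0.3335  1.7003 -0.      1.1077  0.8355] [ 0.5923  0.2479  1.4512 -0.      1.4425  0.8355]
top rack_front [272.9, 220.6] 0.68 [[0.6559 0.0318 0.07  ]]
top door_push [165.4, 304.3] 0.66 [[0.4369 0.2619 0.175 ]]
side rack_front [246.9, 287.7] 0.55 [[0.6629 0.034  0.07  ]]
side door_push [228.5, 445.0] 0.78 [[0.4372 0.2554 0.175 ]]
1.78 [0.4437 0.276 ] 1.33 [ 0.5345  0.2841  1.7746 -0.      1.0829  0.7777]
1.42 [0.4278 0.1956] 1.68 [ 0.4044  0.2056  1.8849 -0.      1.0511  0.2924]
1.07 [0.4408 0.1147] 2.04 [ 0.2293  0.1829  1.915  -0.      1.0436 -0.2379]
0.71 [0.4812 0.0434] 2.39 [ 0.0661  0.225   1.8586 -0.      1.0581 -0.7563]
0.36 [ 0.5439 -0.0095] 2.75 [-0.0385  0.316   1.727  -0.      1.0986 -1.2161]
0.0 [ 0.621  -0.0372] 3.1 [-0.0783  0.433   1.541  -0.      1.1675 -1.6111]
```

View pics/home_s.png

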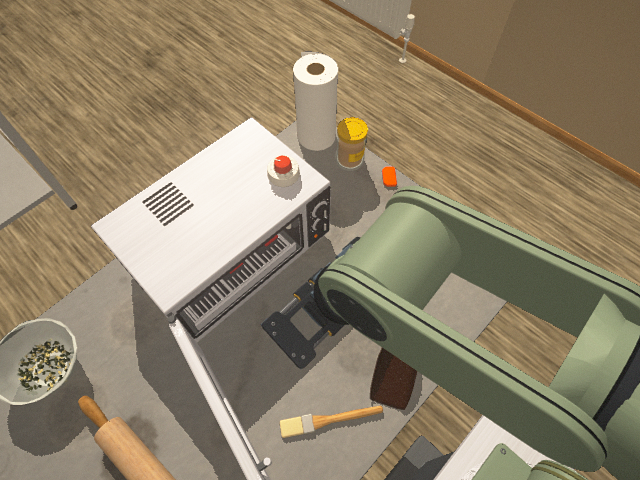

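The side view shows the rack inside the mouth with its lip at about (247,287), the timer at (283,172) untouched, and the door still open on the left. Next I'll swing the door with closed fingertips from its outer side.

```bash
cat > door.py <<'E'
from h import *
def go(th,off,v,thr=None,z=.155):
    p,n=door(th,.23,off);return servo_line([*p,z],v,rotation=Q(n),threshold=thr)
E
python3 - <<'E'
from door import *
p,n=door(1.776,.23,.085)
move_to([*p,.30],Q(n)); servo_line([*p,.155],.25)
print("touch",go(1.776,.015,.08,4));o=get_obs();print(o["tcp_pos"],o["t"],o["ft_force"])
d=(o["tcp_pos"][:2]-H);off=d@np.array([np.cos(n),np.sin(n)]);print("off",off)
for th in np.linspace(1.776,.25,10)[1:]:
    h=go(th,.024,.16,25)
    o=get_obs();print(round(th,2),h,o["tcp_pos"],np.linalg.norm(o["ft_force"]).round(1),o["t"])
    if h:break
capture("top")
for x in mark_of("top","door_push")[:1]:print(x["position"],x["conf"],onzM(camera_model("top"),x["position"],.175))
E
```

```text
touch False
[0.4403 0.2617 0.155 ] 32.0583 [-0.4554 -0.8583  0.6106]
off 0.015283390284317057
1.61 False [0.4324 0.2328 0.1551] 0.2 32.4
1.44 False [0.4291 0.1942 0.1551] 1.1 32.7917
1.27 False [0.432  0.1552 0.155 ] 0.0 33.1833
1.1 False [0.4412 0.1173 0.155 ] 0.2 33.575
0.93 False [0.4567 0.0814 0.1549] 1.0 33.9667
0.76 False [0.478  0.0488 0.1549] 1.1 34.3583
0.59 False [0.5045 0.0203 0.1548] 1.1 34.75
0.42 False [ 0.5355 -0.0033  0.1548] 0.6 35.1417
0.25 False [ 0.5702 -0.0214  0.1548] 1.1 35.5333
```

Run:
```python
from h import *
save("dm",capture("top"));save("dms",capture("side"))
for c in("top","side"):
  for x in mark_of(c,"door_push")[:2]:print(c,x["position"],x["conf"],onzM(camera_model(c),x["position"],.175))
a=cv2.imread("pics/dm.png")[90:390,90:410];b=cv2.imread("pics/dms.png")[160:480,120:440]
cv2.imwrite("pics/dmm.png",np.hstack([cv2.resize(a,(400,400)),cv2.resize(b,(400,400))]))
```

```text
side [284.5, 263.1] 0.78 [[ 0.6045 -0.03    0.175 ]]
```

View pics/dmm.png

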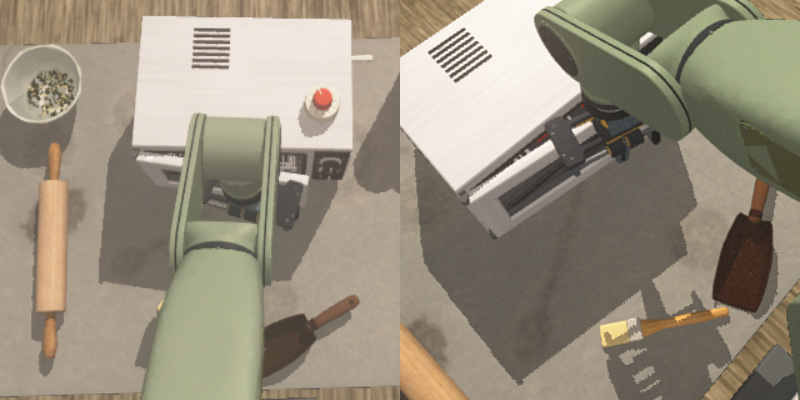

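The top and side views show the door following the fingers, now nearly shut at about 0.16 rad. The timer and bowl haven't moved. I'll finish slowly until it meets the catch and stops.

Run:
```python
from door import *
th=.25
while th>-.12:
    th-=.03
    h=go(th,.024,.04,22);o=get_obs();print(round(th,2),h,o["tcp_pos"],o["ft_force"],o["t"])
    if h:break
capture("side")
for x in mark_of("side","door_push")[:1]:
    print(x["position"],x["conf"],onzM(camera_model("side"),x["position"],.175),"expect",door(0,.23,.01)[0])
```

```text
0.22 False [ 0.5778 -0.0248  0.155 ] [ 0.3524 -0.2776  0.4336] 36.1583
0.19 False [ 0.5842 -0.0271  0.1549] [-0.8928  0.2732 -0.7407] 36.4833
0.16 False [ 0.5909 -0.0293  0.1549] [-0.8179  0.8419 -0.3916] 36.8083
0.13 False [ 0.5977 -0.0313  0.155 ] [ 0.203   0.5413 -0.0778] 37.1333
0.1 False [ 0.6044 -0.0331  0.155 ] [-0.174  -0.4645  0.0285] 37.4583
0.07 False [ 0.6106 -0.0345  0.1549] [-2.255  -0.1214  1.0536] 37.7833
0.04 False [ 0.613  -0.0353  0.155 ] [-14.4393   2.2471   7.1595] 38.1083
0.01 False [ 0.6215 -0.0367  0.1549] [-9.4549  1.0202  4.7492] 38.4333
-0.02 True [ 0.6206 -0.0371  0.1544] [-0.8603 -0.0211  0.8135] 38.65
[274.3, 251.5] 0.79 [[ 0.637  -0.0337  0.175 ]] expect [ 0.641 -0.038]
```

Run:
```python
from door import *
print(go(-.06,.024,.03,28),get_obs()["tcp_pos"]);wait(.3)
go(0,.10,.15);p,n=door(0,.23,.16);servo_line([*p,.32],.25)
move_to([.30,.35,.38],Q(1.9));wait(.2)
a=capture("top");save("fin",a);b=capture("side");save("fins",b)
for c in("top","side"):
  for nm,z in(("door_push",.175),("timer",.215),("door_hinge",.115)):
    for x in mark_of(c,nm)[:1]:print(c,nm,x["position"],x["conf"],onzM(camera_model(c),x["position"],z))
print(get_obs()["t"])
# predicted pixels of door top outer edge (z=.2) for th=0,.03,.06
for c,im in(("top",a),("side",b)):
  M=camera_model(c);K=np.array(M["camera_matrix"]);T=np.array(M["T"]);g=cv2.cvtColor(im,cv2.COLOR_RGB2GRAY).astype(np.float32)
  for off in(.0,.01):
   for r in(.10,.2,.30):
    o=[]
    for k in np.arange(-.02,.0301,.005):
      p,_=door(0,r,off+k);q=K@(T[:3,:3].T@(np.array([*p,.2])-T[:3,3]));q=q[:2]/q[2];o.append(int(cv2.remap(g,np.float32([[q[0]]]),np.float32([[q[1]]]),1)[0,0]))
    if off==.01: print(c,r,o)
a=a[90:290,180:400];b=b[100:340,80:360]
save("finm",np.vstack([cv2.resize(a,(440,400))]+[]))
cv2.imwrite("pics/finm.png",np.hstack([cv2.resize(a,(400,364)),cv2.resize(b,(400,364))])[:,:,::-1])
```

```text
True [ 0.6198 -0.0374  0.1535]
top door_push [295.4, 213.2] 0.88 [[ 0.6433 -0.0319  0.175 ]]
top timer [352.2, 169.0] 0.87 [[ 0.7355 -0.1671  0.215 ]]
top door_hinge [204.5, 214.1] 0.98 [[0.664  0.1975 0.115 ]]
side door_push [272.0, 250.3] 0.78 [[ 0.6421 -0.0324  0.175 ]]
side timer [283.0, 174.7] 0.8 [[ 0.7346 -0.1553  0.215 ]]
side door_hinge [182.8, 335.4] 0.57 [[0.6583 0.1937 0.115 ]]
43.3667
top 0.1 [136, 159, 166, 224, 174, 132, 116, 86, 83, 91, 100]
top 0.2 [134, 163, 164, 227, 176, 134, 114, 87, 81, 92, 102]
top 0.3 [133, 154, 170, 237, 193, 132, 123, 103, 102, 103, 103]
side 0.1 [130, 139, 149, 228, 188, 125, 124, 109, 57, 75, 70]
side 0.2 [130, 138, 148, 233, 186, 127, 130, 121, 73, 75, 70]
side 0.3 [127, 135, 145, 247, 217, 123, 126, 125, 129, 127, 62]
```

The door's top edge runs parallel to the oven front (the same profile at r = 0.1, 0.2 and 0.3), and door_push is where it should be when shut. A shut door also means the rack is home, and the timer hasn't moved. The force rose to about 15 N and fell off as the door passed the catch, then it stopped hard. I'm handing in.

```bash
python3 -c "
from station import *
print(sign_off())"
```

```text
the job is handed in; nothing more can be done
None
```

The job is handed in at about 43 s of the 72 s; the tin is in the right lane with its tab toward the door, the rack is home and the door is shut on its catch, going by my own measurements, since sign-off returned no verdict.

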